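Tip the printed roller into the spring drawer and hold the drawer open at the mark

ROBOT

A 6-joint arm with a two-finger parallel gripper is mounted at the origin on the work surface. World frame = base frame: x ahead of the robot, y to its left, z up, the work surface at z = 0. Lengths are in m, angles in rad, forces in N, time in s.
With the tool pointing down it reaches from about 0.35 to 0.8 m from the base axis. Payload 7.3 kg.
Tool frame: the origin (TCP) lies between the finger pads; the fingertips stand 25 mm ahead of it and the grasp point (between the pads) lies 6 mm ahead of it (env.tip_extent is the distance from the TCP to the fingertips, in m); y points along the fingers, x is the direction in which the jaws open and shut, and the axes are right-handed (so a half turn about y gives the same grasp; the last joint's range is limited). The gripper opens to 85 mm and grips with 20 to 120 N. Pads are 22 mm wide; open, the fingers measure 114 mm over their backs; the gripper's body (76 mm by 85 mm) begins 54 mm behind the grasp point. The pads swing forward as they close: fully open they stand 13 mm farther back than shut.
Start: joints at [-1.378, 0.342, 1.524, -0, 1.275, -0.146], TCP at [0.175, -0.495, 0.256] pointing down, gripper open.
Joint ranges: [-2.53, 2.53], [-0.77, 2.02], [0.04, 2.7], [-1, 4.14], [0.28, 2.66], [-3.11, 3.11]. Speed limits (rad/s): [2.57, 2.57, 3.14, 3.14, 3.14, 3.14].

INTERFACE

Orientations are given as [roll, pitch, yaw] about the fixed x, y, z axes, in that order (R = Rz(yaw) Ry(pitch) Rx(roll)).
In Python, from workcell import env gives the robot as it stands.
- The arm moves only by the tool send_rows, never from a script. Its arguments are lists of equal length, an entry for each row: "travel": the shift along the tool's x, y, z in mm, a list of three; "dr": the turn, a rotation vector about the tool's x, y, z in degrees, a list of three; "grip": the closure, from -1 (fully open) to 1 (shut). A call has 1 to 12 rows; each row is the pose to reach, as a shift and turn from the pose measured when the call began, along the tool's axes at that moment; what a row does not reach only later rows make up. A row lasts 1/8 s, in which the tool goes at most 62.5 mm and 10.7 degrees, less where a joint would pass 70% of its speed; a pose out of reach is approached as far as the arm can. A call with a gripper value outside its range is refused whole. The fingers move at their own pace and stop on an object; "grip_force" is the grip in N (left out, the last holds). Time passes only in rows, so rows that repeat a pose let the fingers close. It gives the time, the measured TCP pose, the force and the opening at its end, in the units of the state.
- env.state(): the state, without advancing time (a new reading comes with each control period).
- env.snapshot(name): name is "side" or "top"; returns the picture (400x640x3 uint8, red, green, blue); there is no depth.
- env.camera_model(name): a dict with "fov_y" (degrees; the focal length in pixels is half the picture's height over the tangent of half this angle, whatever the lens; pixels are square), "cx", "cy" (the principal point, pixels), "pose" (4x4, takes a point from camera to world coordinates). Camera axes: x right, y down, z forward; pixel columns grow to the right and rows downward; lengths in m; the calibration is good to about 2 mm. A picture is of the moment at which its call begins. camera_model takes no time and is no camera call.
- env.hand_in(): hands the job in, once; it reports no verdict.
Trained networks look in the newest picture that a camera, given by its name, has taken for a name from the list of things; names that differ only in an ending like _2 or _b are one class to them, and where a whole thing is asked for, a point or a joint stands for the part that bears it (a point fixed in the world has none). Each returns a list of dicts, best first, with "conf" (0 to 1); they miss things now and then, are a little off and sometimes report something else, mostly with a low value. They report only what shows in the picture. A call takes as long as a camera call. They do not tell look-alikes from the thing itself.
- env.find_in(name, camera): "location" ([x, y, z] in m, in world coordinates, good to about 4 mm: the middle of the surface that is visible of it).
- env.pinpoint(name, camera): "location" ([x, y, z] in m, in world coordinates, good to about 4 mm: a listed point, or the origin of a listed thing).
The state is a dict: "time_s": time; "joints": joint angles; "qd": joint speeds; "joint_efforts": joint torques, N m; "tool_pos": TCP position; "eef_rot": TCP orientation; "wrist_force": force on the tool from outside, world axes, zero at the start; "moment": the same for the moment, N m; "width": finger opening in m.
Only numpy, scipy, OpenCV 4.12 (cv2) and the standard library are available. Lean on these libraries where they do the work, as an engineer would, in place of code of your own. Each camera call takes 0.05 s, during which the arm holds its last target.

TASK

Lift the red ball on the yellow tray to tip the tray up to 40 degrees and keep it there for a second so that the orange printed roller drops into the blue-fronted drawer, then lower the tray level again. Then pull the drawer out by its black grip until its red-tipped pointer is level with the orange mark clip, and finish while still holding it there with the gripper: it springs shut if you let go, and a colleague is about to take the roller out. Leave the clip and the other things on the table where they are.

Things in the scene. Friction and masses are not known exactly. Their poses are not given: they have to be found in the camera images.
- station: Grey hand-over station fixed to the table, on an aluminium base plate 130 x 320 mm. Origin: on the table under the centre of the drawer housing. Its x axis points into the housing (the drawer pulls out along its -x), its y axis points from the housing to the tray, z up. Housing: 120 mm deep (x -60 to +60), 100 mm wide (y -50 to +50), open at the top; front top edge 85 mm high, tray-side wall 85 mm, rear wall 118 mm and the wall opposite the tray 126 mm high.
- tray (a joint): Tilt of the yellow tipping tray, rad: 0 = level (its lower stop), grows as the ball end is lifted, upper stop 1.1; 40 degrees = 0.70. The hinge line runs along the station's x through (x 0, y +47, z 87 mm) in the station frame. Nearly free hinge, tray 0.15 kg: it falls back level if let go. Tray 70 mm wide (x), 122 mm long, walls 30 mm high outside, open at the hinge end but for a 2 mm lip: the roller rolls out into the housing only above about 30 degrees.
- tray_ball (a point): Centre of the red ball knob (28 mm diameter) at the outer end of the tray, on a 10 mm stem along the station's y, 153 mm out from the hinge line and 17 mm above it with the tray level (104 mm above the table). 38 mm of free space between ball centre and tray end; nothing stands beside or above it. Pinched along the station's x it turns between the pads as the tray tilts.
- roller: Loose printed roller, orange with two black bands, 30 mm diameter, 36 mm long, about 30 g. Origin at its centre, its x axis along the cylinder. Starts lying in the tray, axis across it.
- drawer: White drawer with a blue front, in the housing. Origin: centre of its inner floor (15 mm above the table); axes as the station's. Inside 106 x 76 mm, walls 45 mm high. It slides out along -x, 0 to 95 mm, against a spring: about 3 N shut, 80 N/m more as it is pulled; when released it springs shut. It is shut at the start, its origin then above the station's origin.
- drawer_grip (a point): Point to grasp on the drawer's black upright grip, a block 24 mm (station x) x 14 mm (station y) x 66 mm tall, top 105 mm above the table, bottom 39 mm; this point lies on its centre line, 20 mm below its top, 52 mm in front of the blue front. Free on both y sides, so it can be pinched along y from above.
- drawer_pointer (a point): Tip of the red-tipped pointer that sticks out sideways (-y) at the foot of the drawer's front; it moves with the drawer, 27 mm above the table.
- mark_tip (a point): Tip of the orange clip (14 mm long in x, 18 mm in y, top 32 mm above the table) on the low aluminium rail beside the drawer's path (station y about -73 to -97 mm). Its place along the rail differs each time, 35 to 65 mm ahead of the shut pointer. Axes as the station's: the drawer is at the mark when this point and drawer_pointer have the same station x.
- spool: Bystander: black filament spool with green winding lying flat, 160 mm diameter, 48 mm high. Origin under its centre.
- scraper: Bystander: scraper lying flat, 200 mm long.
- cutters: Bystander: cutters with orange handles lying flat, about 140 mm long, 12 mm high.
- jar: Bystander: jar with a blue cap, 52 mm diameter, 70 mm high. Origin under its centre.
- bottle: Bystander: white bottle with a red cap, 60 mm diameter, 150 mm high. Origin under its centre.
- parts_bin: Bystander: blue open bin of printed parts, 150 x 110 x 60 mm. Origin under its centre.
- gear: Bystander: grey printed gear lying flat, 58 mm diameter, 12 mm high. Origin under its centre.
Not all that is in view belongs to the job. What is shaped like the roller but brown or white is not meant.

How it is judged:
By the outcome, as a careful person would: the job done as asked, in the order asked, and still so for the second after the job is handed in, while the arm keeps its last pose, push and grip.
It also fails if it takes over 51 s, if anything falls off the work surface, if the arm or the gripper's body presses on something with over 40 N, if the wrist force passes 120 N, or if a joint passes its speed limit or range.

## Working session

There is one attempt and no reset: what is moved stays moved. The work goes in short steps, Python scripts to look and compute and a tool call to move; the robot and the scene stay as the last step left them, time stands still between calls to the robot, and variables do not carry over. Pictures are saved under pics/ and viewed, and the job is handed in when it is done.

Besides the shell and the picture viewer there is one more tool, called after "Request:" by a JSON object that holds its "name" and its "arguments", one argument or row to a line. send_rows: Moves the arm, as the interface text tells. Its arguments: {"type":"object","properties":{"travel":{"type":"array","items":{"type":"array","items":{"type":"number"}}},"dr":{"type":"array","items":{"type":"array","items":{"type":"number"}}},"grip":{"type":"array","items":{"type":"number"}},"grip_force":{"type":"number"}},"required":["travel","dr","grip"]}

```bash
ls; mkdir -p pics
python3 - <<'E'
from workcell import env
import cv2
for n in("side","top"):
    im=env.snapshot(n); cv2.imwrite(f"pics/{n}0.png",im[:,:,::-1]); print(n,env.camera_model(n))
    for o in("tray_ball","drawer_grip","drawer_pointer","mark_tip","station","roller"):
        print(o,[( [round(float(v),4) for v in d['location']],round(d['conf'],2)) for d in env.pinpoint(o,n)])
print(env.state(), env.tip_extent)
E
```

```text
pics
side {'fov_y': 57.76283694493081, 'cx': 321.68650721547436, 'cy': 203.2171582292528, 'pose': array([[-0.99458399, -0.08849668,  0.05450718,  0.49664967],
       [-0.10232379,  0.7416949 , -0.66288651,  0.67280879],
       [ 0.01823556, -0.66487369, -0.74673318,  0.77107354],
       [ 0.        ,  0.        ,  0.        ,  1.        ]])}
tray_ball [([0.5777, 0.0319, 0.104], 0.56)]
drawer_grip [([0.5051, -0.1859, 0.0876], 0.74)]
drawer_pointer []
mark_tip [([0.5302, -0.2557, 0.0237], 0.37)]
station [([0.6204, -0.1624, -0.0024], 0.92)]
roller [([0.4254, -0.1182, 0.0145], 0.69), ([0.595, -0.0861, 0.1053], 0.68), ([0.4543, -0.0253, 0.0155], 0.51)]
top {'fov_y': 49.789463276871864, 'cx': 315.77419273096865, 'cy': 195.15044437795459, 'pose': array([[ 0.00340662, -0.98881264,  0.14912394,  0.37336132],
       [-0.99962185, -0.0074364 , -0.02647379,  0.10103092],
       [ 0.02728657, -0.14897736, -0.98846406,  1.16612427],
       [ 0.        ,  0.        ,  0.        ,  1.        ]])}
tray_ball [([0.578, 0.038, 0.1036], 0.75), ([0.5287, -0.2495, 0.0276], 0.64)]
drawer_grip [([0.5072, -0.
[... 294 characters left out ...]
139], 0.54)]
{'time_s': 0.7, 'joints': array([-1.37804551e+00,  3.42006493e-01,  1.52411291e+00,  1.32278953e-05,
        1.27539056e+00, -1.45974399e-01]), 'qd': array([-9.28043498e-05,  3.50626895e-04, -7.88343261e-04, -1.26044801e-05,
        2.36713069e-04,  1.28467915e-04]), 'joint_efforts': array([ 3.54307058e-04, -4.33455920e+01, -2.46238035e+01,  6.74133943e-06,
        2.94557458e-04, -8.61999411e-06]), 'tool_pos': array([ 0.1744895 , -0.49516979,  0.25631362]), 'eef_rot': array([-1.57079583e+00, -8.36492009e-05, -1.23207496e+00]), 'wrist_force': array([0.39832826, 0.03533791, 0.12857933]), 'moment': array([-0.01614487,  0.01597297,  0.05098932]), 'width': 0.08538255295830709} 0.025
```

View pics/side0.png

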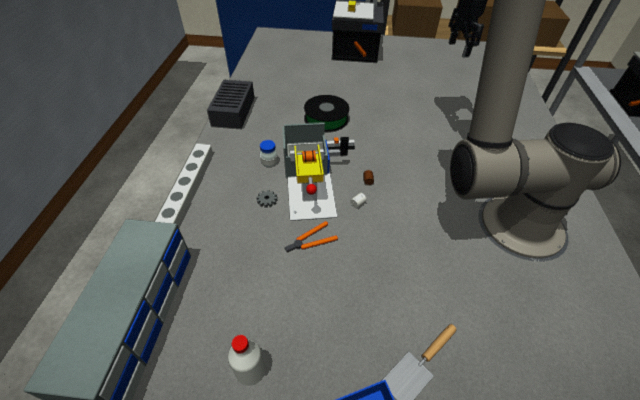

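View pics/top0.png

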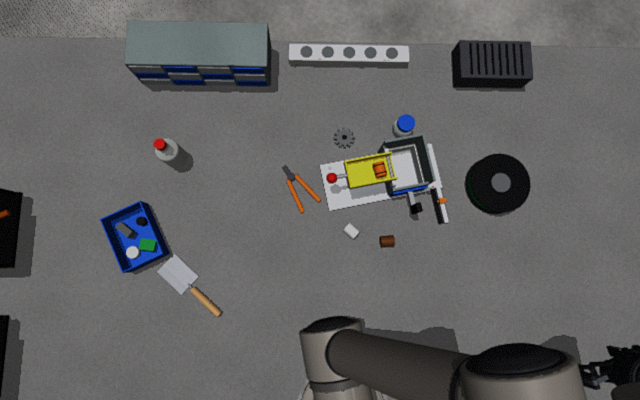

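Run:
```python
import cv2,numpy as np
a=cv2.imread('pics/top0.png')[120:240,310:460]; a=cv2.resize(a,None,fx=5,fy=5,interpolation=cv2.INTER_CUBIC); cv2.imwrite('pics/topc.png',a[:600,:800])
a=cv2.imread('pics/side0.png')[115:225,260:390]; a=cv2.resize(a,None,fx=5,fy=5,interpolation=cv2.INTER_CUBIC); cv2.imwrite('pics/sidec.png',a)
```

```text
(no output)
```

View pics/topc.png

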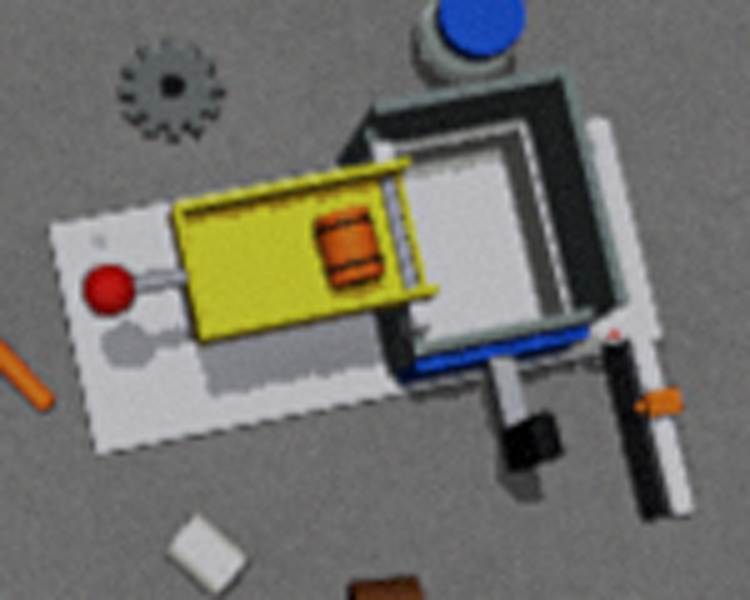

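View pics/sidec.png

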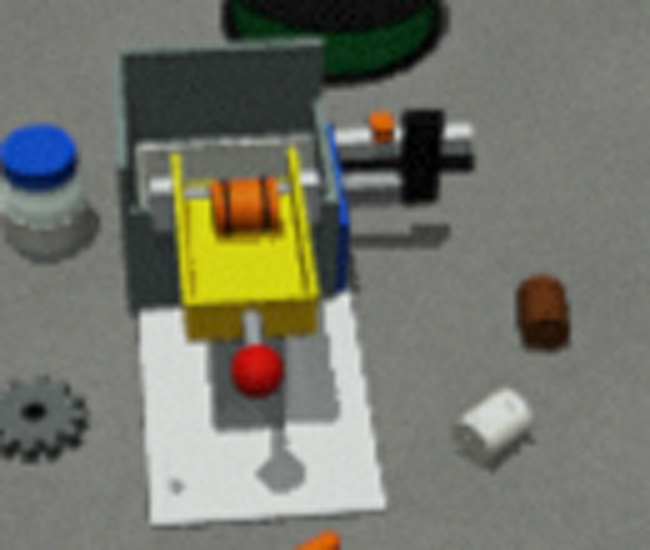

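```bash
cat > h.py <<'E'
import numpy as np,cv2
from workcell import env
from scipy.spatial.transform import Rotation as R
def bp(n,u,v,z):
    c=env.camera_model(n);f=200/np.tan(np.radians(c['fov_y'])/2);P=c['pose']
    d=P[:3,:3]@np.array([(u-c['cx'])/f,(v-c['cy'])/f,1]);o=P[:3,3]
    return o+d*(z-o[2])/d[2]
def ray(n,u,v):
    c=env.camera_model(n);f=200/np.tan(np.radians(c['fov_y'])/2);P=c['pose']
    d=P[:3,:3]@np.array([(u-c['cx'])/f,(v-c['cy'])/f,1]);return P[:3,3],d/np.linalg.norm(d)
def proj(n,p):
    c=env.camera_model(n);f=200/np.tan(np.radians(c['fov_y'])/2);P=c['pose']
    q=P[:3,:3].T@(np.array(p)-P[:3,3]);return np.array([c['cx']+f*q[0]/q[2],c['cy']+f*q[1]/q[2]])
E
python3 - <<'E'
from h import *
np.set_printoptions(precision=4,suppress=True)
for n,box in(("top",(322,168,342,190)),("side",(303,180,322,198))):
    im=cv2.imread(f'pics/{n}0.png').astype(int);x0,y0,x1,y1=box;c=im[y0:y1,x0:x1]
    m=(c[...,2]>90)&(c[...,1]<60)&(c[...,0]<60);ys,xs=np.nonzero(m);u,v=xs.mean()+x0,ys.mean()+y0
    print(n,m.sum(),u,v,bp(n,u,v,.104))
pp=lambda x,y:(310+(x-2)/5,120+(y-2)/5)
ss=lambda x,y:(260+(x-2)/5,115+(y-2)/5)
print('plate top',[bp('top',*pp(*q),.006) for q in((50,226),(97,452),(600,118),(658,340))])
print('grip top',bp('top',*pp(527,435),.105), bp('side',*ss(423,114),.105))
print('ptr',bp('top',*pp(614,335),.027));print('clip',bp('top',*pp(637,405),.03),bp('side',*ss(381,125),.03))
print('clip ctr',bp('top',*pp(661,402),.032))
E
```

```text
top 80 331.4 177.5125 [0.5787 0.0335 0.104 ]
side 80 310.8125 187.9625 [0.5783 0.032  0.104 ]
plate top [array([0.633 , 0.0597, 0.006 ]), array([0.5079, 0.0339, 0.006 ]), array([ 0.6976, -0.2477,  0.006 ]), array([ 0.572 , -0.2754,  0.006 ])]
grip top [ 0.5064 -0.1753  0.105 ] [ 0.506 -0.184  0.105]
ptr [ 0.571  -0.2447  0.027 ]
clip [ 0.5324 -0.2548  0.03  ] [ 0.5335 -0.2657  0.03  ]
clip ctr [ 0.5339 -0.2672  0.032 ]
```

```bash
cat >> h.py <<'E'
YAW=np.radians(11.8);X=np.array([np.cos(YAW),np.sin(YAW),0]);Y=np.array([-np.sin(YAW),np.cos(YAW),0]);Z=np.array([0,0,1.])
O=np.array([.6194,-.163,0])
def S(x,y,z): return O+(x*X+y*Y+z*Z)/1000
def plan(p,yawdeg,show=True):
    s=env.state();Rc=R.from_euler('xyz',s['eef_rot']);t=Rc.inv().apply(np.array(p)-s['tool_pos'])*1000
    Rt=R.from_euler('xyz',[-np.pi/2,0,np.radians(yawdeg)])
    print('travel',t.round(1),'dr',np.degrees((Rc.inv()*Rt).as_rotvec()).round(1));return t
def st():
    s=env.state();q=s['tool_pos']-O
    print('t',round(s['time_s'],2),'station mm',(np.array([q@X,q@Y,q[2]])*1000).round(1),'rpy',np.degrees(s['eef_rot']).round(1),'F',(R.from_euler('z',YAW).inv().apply(s['wrist_force'])).round(1),'w',round(s['width'],4),'j',s['joints'].round(2))
E
python3 -c "
from h import *
st();plan([.5785,.033,.2],11.8)"
```

```text
t 0.7 station mm [-503.4 -234.2  256.3] rpy [-90.   -0.  -70.6] F [ 0.4 -0.   0.1] w 0.0854 j [-1.38  0.34  1.52  0.    1.28 -0.15]
travel [-363.9   56.3  556.6] dr [  0.  -82.4   0. ]
```

Request:
{"name": "send_rows", "arguments": {
  "travel": [
    [-33,0,51],
    [-66,0,101],
    [-99,0,152],
    [-132,0,202],
    [-165,0,253],
    [-198,0,304],
    [-231,0,354],
    [-264,0,405],
    [-298,10,455],
    [-331,25,506],
    [-364,40,557],
    [-364,56,557]
  ],
  "dr": [
    [0,-7.5,0],
    [0,-15,0],
    [0,-22.5,0],
    [0,-30,0],
    [0,-37.5,0],
    [0,-45,0],
    [0,-52.5,0],
    [0,-60,0],
    [0,-67.5,0],
    [0,-75,0],
    [0,-82.4,0],
    [0,-82.4,0]
  ],
  "grip": [-1,-1,-1,-1,-1,-1,-1,-1,-1,-1,-1,-1],
  "grip_force": 30
}}

```text
time_s: 2.2
tool_pos: [0.5805, 0.0367, 0.1992]
eef_rot: [-1.57, -0.001, 0.212]
wrist_force: [0.1, -0.5, 0.1]
width: 0.0855
```

```bash
python3 -c "
from h import *
st();plan([.5785,.033,.11],11.8)"
```

```text
t 2.2 station mm [  2.7 203.5 199.2] rpy [-90.   -0.1  12.1] F [ 0.  -0.5  0.1] w 0.0855 j [-0.07  0.49  1.45  0.    1.2  -0.28]
travel [-2.8 89.2 -3.3] dr [-0.   0.3  0.1]
```

Request:
{"name": "send_rows", "arguments": {
  "travel": [
    [-2,20,-3],
    [-3,50,-3.3],
    [-3,80,-3.3],
    [-3,89,-3.3],
    [-3,89,-3.3],
    [-3,89,-3.3],
    [-3,89,-3.3],
    [-3,89,-3.3],
    [-3,89,-3.3],
    [-3,89,-3.3]
  ],
  "dr": [
    [0,0.3,0],
    [0,0.3,0],
    [0,0.3,0],
    [0,0.3,0],
    [0,0.3,0],
    [0,0.3,0],
    [0,0.3,0],
    [0,0.3,0],
    [0,0.3,0],
    [0,0.3,0]
  ],
  "grip": [-1,-1,-1,-1,0,1,1,1,1,1],
  "grip_force": 30
}}

```text
time_s: 3.45
tool_pos: [0.5782, 0.0327, 0.1114]
eef_rot: [-1.571, -0.001, 0.207]
wrist_force: [-2.8, -0.6, 5.5]
width: 0.0263
```

```bash
python3 -c "
from h import *
st()
for n,(x,y) in(('top',(300,120)),('side',(240,90))):
    a=env.snapshot(n)[y:y+120,x:x+160,::-1]; cv2.imwrite(f'pics/{n}1.png',cv2.resize(a,None,fx=5,fy=5,interpolation=cv2.INTER_CUBIC))
s=env.state();print(s['tool_pos'])"
```

```text
t 3.45 station mm [ -0.3 200.  111.4] rpy [-90.   -0.1  11.9] F [-2.9 -0.   5.5] w 0.0263 j [-0.08  0.59  1.56  0.    1.   -0.28]
[0.57822757 0.03271063 0.11134526]
```

View pics/side1.png

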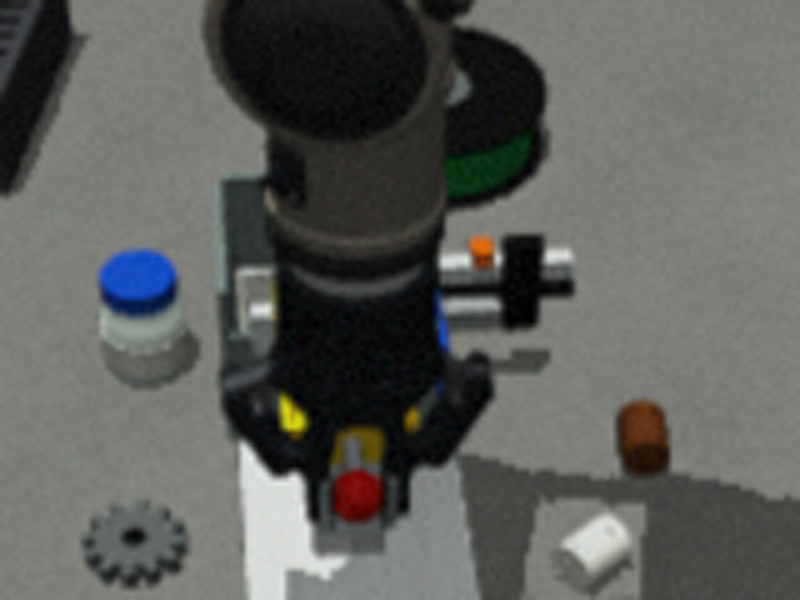

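Request:
{"name": "send_rows", "arguments": {
  "travel": [
    [0,-13.3,-2.1],
    [0,-26.3,-5.3],
    [0,-39,-9.6],
    [0,-51.3,-15],
    [0,-63,-21.5],
    [0,-74.3,-29],
    [0,-84.7,-37.4],
    [0,-95.3,-47.7],
    [0,-95.3,-47.7],
    [0,-95.3,-47.7],
    [0,-95.3,-47.7],
    [0,-95.3,-47.7]
  ],
  "dr": [
    [0,0,0],
    [0,0,0],
    [0,0,0],
    [0,0,0],
    [0,0,0],
    [0,0,0],
    [0,0,0],
    [0,0,0],
    [0,0,0],
    [0,0,0],
    [0,0,0],
    [0,0,0]
  ],
  "grip": [1,1,1,1,1,1,1,1,1,1,1,1]
}}

```text
time_s: 5.05
tool_pos: [0.5879, -0.0137, 0.2064]
eef_rot: [-1.571, -0.001, 0.207]
wrist_force: [0.1, 0.4, -0.9]
width: 0.0261
```

```bash
python3 -c "
from h import *
st()
for n,(x,y) in(('top',(300,120)),('side',(240,90))):
    a=env.snapshot(n)[y:y+120,x:x+160,::-1]; cv2.imwrite(f'pics/{n}2.png',cv2.resize(a,None,fx=5,fy=5,interpolation=cv2.INTER_CUBIC))
"
```

```text
t 5.05 station mm [ -0.3 152.6 206.4] rpy [-90.   -0.1  11.9] F [ 0.1  0.4 -0.9] w 0.0261 j [-0.15  0.5   1.42  0.    1.22 -0.36]
```

View pics/side2.png

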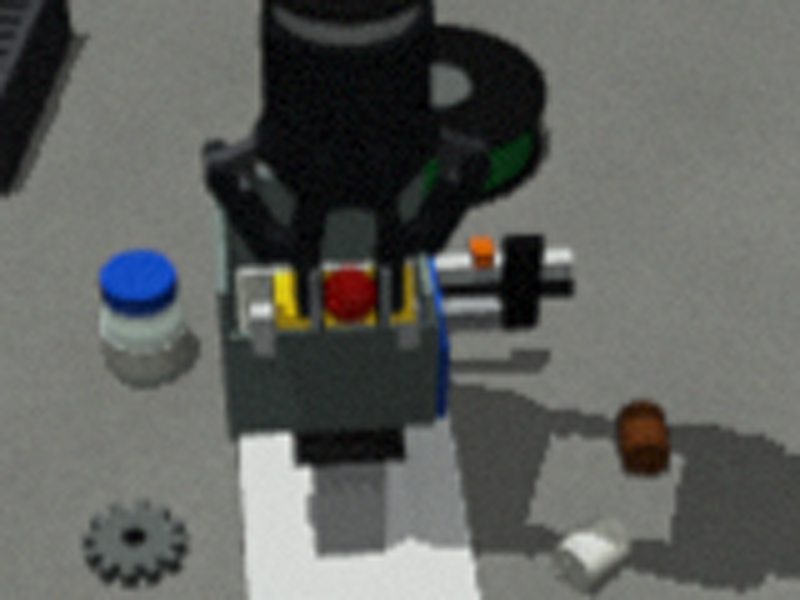

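View pics/top2.png

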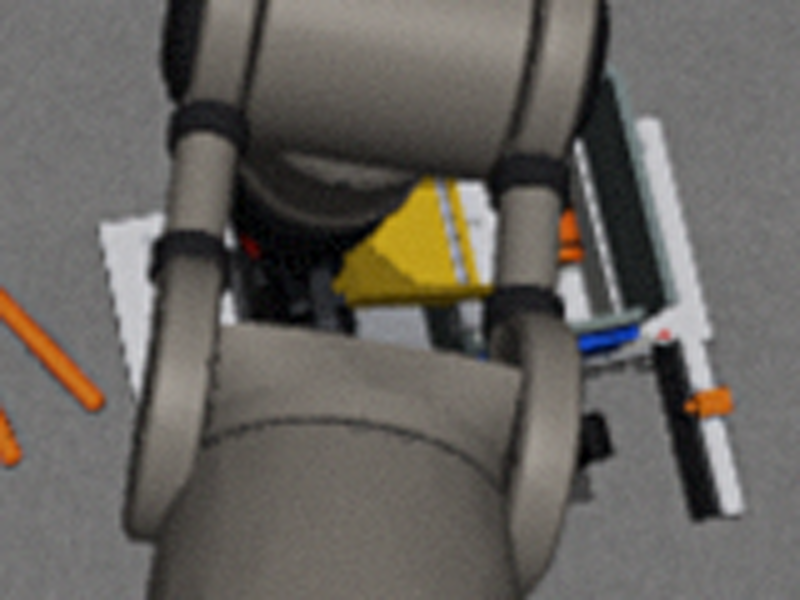

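```bash
python3 -c "
from h import *
for t in (36,38,40,42,44):
    a=np.radians(6.34+t);print(t,proj('side',S(0,47+154*np.cos(a),87+154*np.sin(a))), 'level',)
print(proj('side',S(0,200,104)))"
```

```text
36 [309.21476064 152.07731579] level
38 [309.08149155 149.86588742] level
40 [308.94411615 147.65854781] level
42 [308.80288444 145.4593847 ] level
44 [308.65805631 143.27247055] level
[310.70134418 188.18185509]
```

Request:
{"name": "send_rows", "arguments": {
  "travel": [
    [0,-1,-1.1],
    [0,-1,-1.1],
    [0,-1,-1.1],
    [0,-1,-1.1],
    [0,-1,-1.1],
    [0,-1,-1.1],
    [0,-1,-1.1],
    [0,-1,-1.1],
    [0,-1,-1.1],
    [0,-1,-1.1],
    [0,-1,-1.1]
  ],
  "dr": [
    [0,0,0],
    [0,0,0],
    [0,0,0],
    [0,0,0],
    [0,0,0],
    [0,0,0],
    [0,0,0],
    [0,0,0],
    [0,0,0],
    [0,0,0],
    [0,0,0]
  ],
  "grip": [1,1,1,1,1,1,1,1,1,1,1]
}}

```text
time_s: 6.52
tool_pos: [0.5881, -0.0148, 0.2075]
eef_rot: [-1.571, -0.001, 0.207]
wrist_force: [-0.1, 0.4, 0.2]
width: 0.026
```

```bash
python3 -c "
from h import *
st()
for n,(x,y) in(('top',(300,120)),('side',(240,90))):
    a=env.snapshot(n)[y:y+120,x:x+160,::-1]; cv2.imwrite(f'pics/{n}3.png',cv2.resize(a,None,fx=5,fy=5,interpolation=cv2.INTER_CUBIC))
    im=a.astype(int)
    m=(im[...,2]>80)&(im[...,1]<50)&(im[...,0]<50)
    k,l,s,c=cv2.connectedComponentsWithStats(m.astype(np.uint8));print([(s[i],c[i]+[x,y]) for i in range(1,k) if s[i,4]>15])
    print('roller',env.pinpoint('roller',n))
"
```

```text
t 6.53 station mm [ -0.3 151.5 207.5] rpy [-90.   -0.1  11.9] F [-0.   0.4  0.2] w 0.026 j [-0.16  0.5   1.42  0.    1.23 -0.36]
[]
roller [{'location': [0.5312, -0.251, 0.0275], 'conf': 0.72}, {'location': [0.626, -0.1815, 0.0295], 'conf': 0.56}]
[(array([65, 53, 10, 10, 73], dtype=int32), array([309.06849315, 147.16438356])), (array([126,  83,   6,   6,  19], dtype=int32), array([368.52631579, 175.63157895]))]
roller [{'location': [0.4242, -0.1199, 0.017], 'conf': 0.65}, {'location': [0.4559, -0.0287, 0.0165], 'conf': 0.56}]
```

View pics/top3.png

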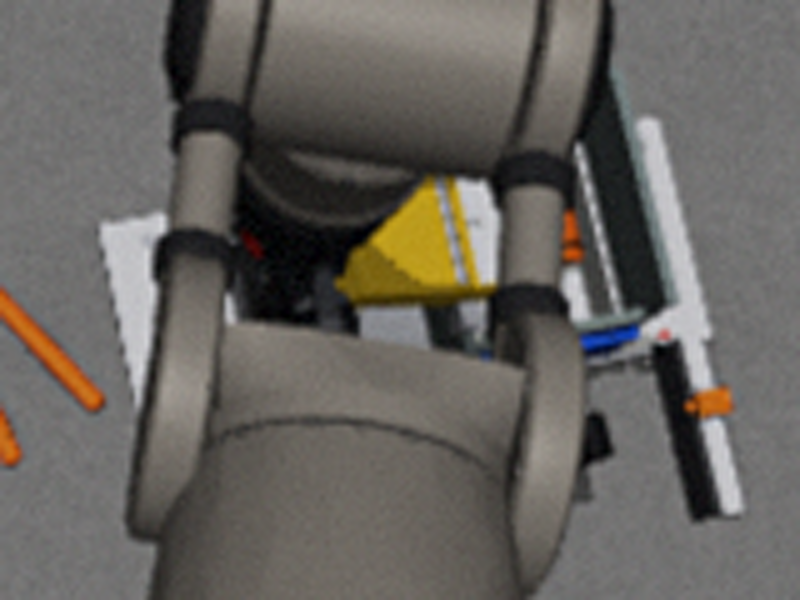

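Roller (orange, top crop (570,240)) lies in the drawer, pinpoint z 0.030; ball at side (309,147) = 40.5°. Lowering back along the arc.

Request:
{"name": "send_rows", "arguments": {
  "travel": [
    [0,6,6],
    [0,11.5,11.3],
    [0,22,19.7],
    [0,33,27.2],
    [0,45,33.7],
    [0,57,39.1],
    [0,69.8,43.4],
    [0,82.8,46.6],
    [0,90,47.7],
    [0,96,48.5],
    [0,96,48.5],
    [0,96,48.5]
  ],
  "dr": [
    [0,0,0],
    [0,0,0],
    [0,0,0],
    [0,0,0],
    [0,0,0],
    [0,0,0],
    [0,0,0],
    [0,0,0],
    [0,0,0],
    [0,0,0],
    [0,0,0],
    [0,0,0]
  ],
  "grip": [1,1,1,1,1,1,1,1,1,1,1,1]
}}

```text
time_s: 8.22
tool_pos: [0.5782, 0.0327, 0.1119]
eef_rot: [-1.571, -0.001, 0.207]
wrist_force: [-2.7, 2.4, 4.3]
width: 0.0259
```

```bash
python3 -c "
from h import *
st()"
```

```text
t 8.22 station mm [ -0.3 200.  111.9] rpy [-90.   -0.1  11.9] F [-2.2  2.9  4.3] w 0.0259 j [-0.08  0.59  1.56  0.    1.   -0.28]
```

Request:
{"name": "send_rows", "arguments": {
  "travel": [
    [0,0,0],
    [0,0,0],
    [0,0,0],
    [0,0,0],
    [0,-40,0],
    [0,-90,0],
    [-10,-100,-15],
    [-30,-100,-50],
    [-50,-100,-85],
    [-70,-100,-120],
    [-90,-100,-160],
    [-116,-100,-200]
  ],
  "dr": [
    [0,0,0],
    [0,0,0],
    [0,0,0],
    [0,0,0],
    [0,0,0],
    [0,0,0],
    [0,10,0],
    [0,20,0],
    [0,30,0],
    [0,40,0],
    [0,50,0],
    [0,60,0]
  ],
  "grip": [-1,-1,-1,-1,-1,-1,-1,-1,-1,-1,-1,-1]
}}

```text
time_s: 9.72
tool_pos: [0.5054, -0.1882, 0.2118]
eef_rot: [-1.569, -0.001, -0.845]
wrist_force: [1.3, -0.1, 0.7]
width: 0.0853
```

```bash
python3 -c "
from h import *
st();plan(S(-116,0,180),-78.2)
for n,(x,y) in(('top',(300,120)),('side',(240,90))):
    a=env.snapshot(n)[y:y+120,x:x+160,::-1]; cv2.imwrite(f'pics/{n}4.png',cv2.resize(a,None,fx=5,fy=5,interpolation=cv2.INTER_CUBIC))
"
```

```text
t 9.72 station mm [-116.8   -1.3  211.8] rpy [-89.9  -0.1 -48.4] F [ 1.3 -0.4  0.7] w 0.0853 j [-0.5   0.41  1.56  0.    1.18  0.35]
travel [-0.8 31.8  1.3] dr [-0.1 29.8  0. ]
```

View pics/side4.png

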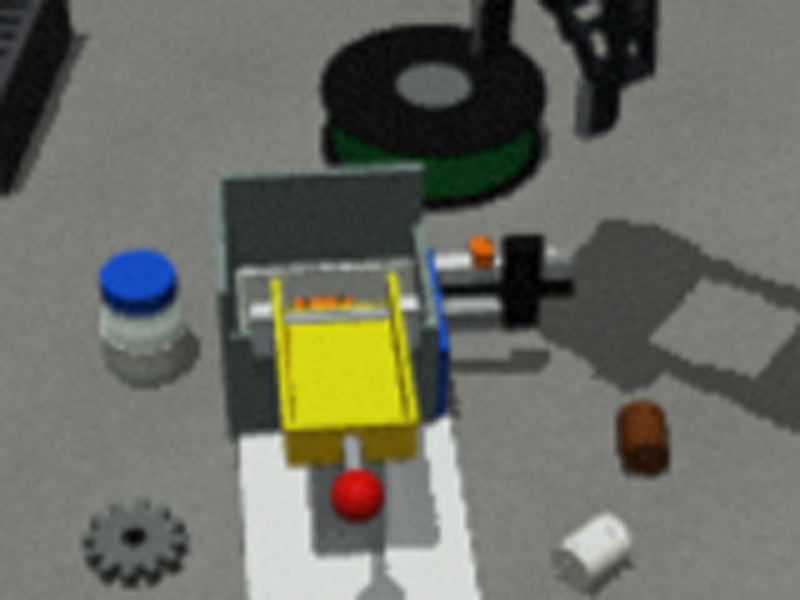

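View pics/top4.png

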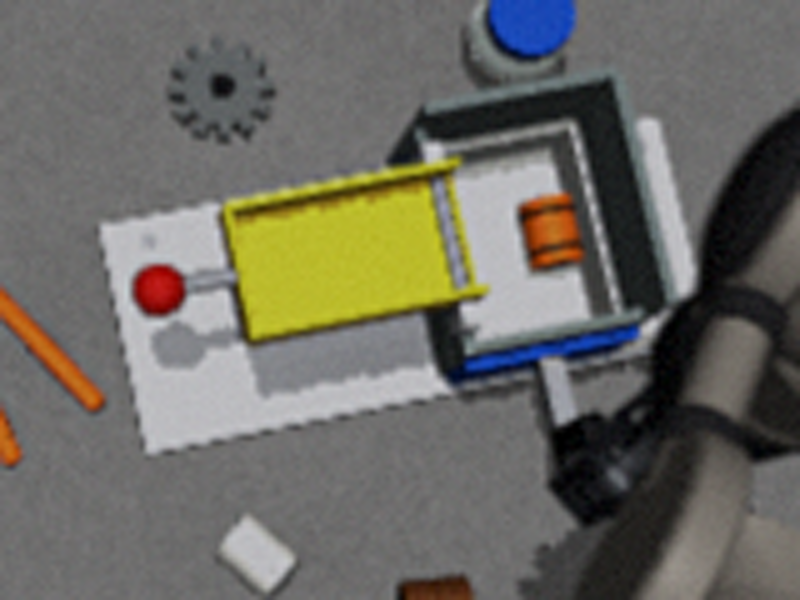

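Run:
```python
from h import *
im=cv2.imread('pics/top0.png')
x,y,k=420,178,20
a=cv2.resize(im[y:y+30,x:x+40],None,fx=k,fy=k,interpolation=cv2.INTER_NEAREST)
cv2.imwrite('pics/z.png',a)
f=lambda p:p[0]*0+tuple() 
def d(p): 
    q=p-O;return (np.array([q@X,q@Y])*1000).round(1)
c=im[y:y+30,x:x+40].astype(int)
ex=c[...,2]-c[...,:2].max(2)
red=np.where((c[...,2]-c[...,1]>25)&(abs(c[...,1]-c[...,0])<30),c[...,2]-c[...,1],0)
ora=np.where((c[...,1]-c[...,0]>25)&(c[...,2]-c[...,1]>25),1,0)
for nm,w,z in(('red',red,.027),('ora',ora,.03)):
    ys,xs=np.nonzero(w);ww=w[ys,xs];u,v=(xs*ww).sum()/ww.sum()+x,(ys*ww).sum()/ww.sum()+y
    print(nm,len(xs),list(zip(xs+x,ys+y)) ,u,v,d(bp('top',u,v,z)))
```

```text
red 17 [(np.int64(432), np.int64(186)), (np.int64(433), np.int64(186)), (np.int64(431), np.int64(187)), (np.int64(432), np.int64(187)), (np.int64(433), np.int64(187)), (np.int64(443), np.int64(197)), (np.int64(445), np.int64(197)), (np.int64(439), np.int64(198)), (np.int64(438), np.int64(199)), (np.int64(446), np.int64(199)), (np.int64(437), np.int64(200)), (np.int64(446), np.int64(200)), (np.int64(446), np.int64(201)), (np.int64(438), np.int64(202)), (np.int64(439), np.int64(202)), (np.int64(440), np.int64(203)), (np.int64(441), np.int64(203))] 437.8064085447263 194.61682242990653 [-88.3 -79.2]
ora 40 [(np.int64(444), np.int64(197)), (np.int64(440), np.int64(198)), (np.int64(441), np.int64(198)), (np.int64(442), np.int64(198)), (np.int64(443), np.int64(198)), (np.int64(444), np.int64(198)), (np.int64(445), np.int64(198)), (np.int64(439), np.int64(199)), (np.int64(440), np.int64(199)), (np.int64(441), np.int64(199)), (np.int64(442), np.int64(199)), (np.int64(443), np.int64(199)), (np.int64(444), np.int64(199)), (np.int64(445), np.int64(199)), (np.int64(437), np.int64(200)), (np.int64(438), np.int64(200)), (np.int64(439), np.int64(200)), (np.int64(440), np.int64(200)), (np.int64(441), np.int64(200)), (np.int64(442), np.int64(200)), (np.int64(443), np.int64(200)), (np.int64(444), np.int64(200)), (np.int64(445), np.int64(200)), (np.int64(437), np.int64(201)), (np.int64(438), np.int64(201)), (np.int64(439), np.int64(201)), (np.int64(440), np.int64(201)), (np.int64(441), np.int64(201)), (np.int64(442), np.int64(201)), (np.int64(443), np.int64(201)), (np.int64(444), np.int64(201)), (np.int64(445), np.int64(201)), (np.int64(446), np.int64(201)), (np.int64(438), np.int64(202)), (np.int64(440), np.int64(202)), (np.int64(441), np.int64(202)), (np.int64(442), np.int64(202)), (np.int64(443), np.int64(202)), (np.int64(444), np.int64(202)), (np.int64(445), np.int64(202))] 441.75 200.05 [-105.  -85.]
```

View pics/z.png

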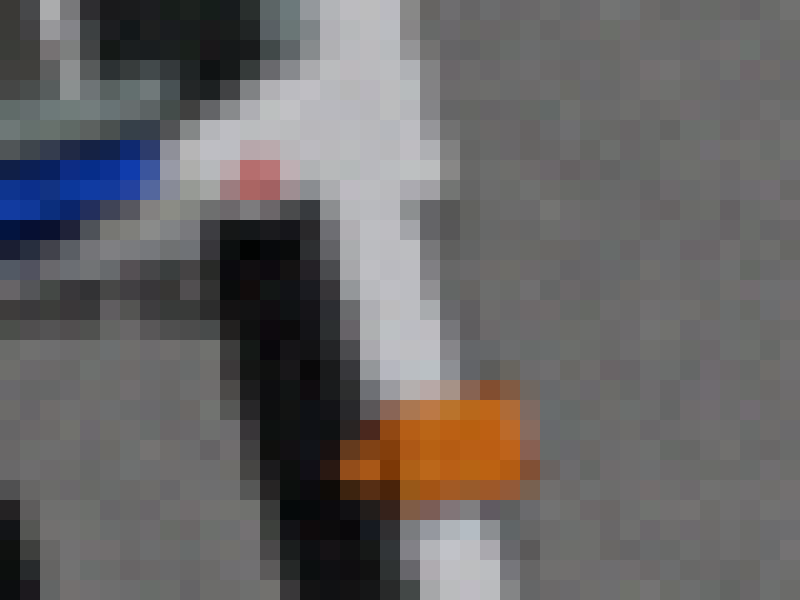

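Run:
```python
from h import *
def d(p): 
    q=p-O;return (np.array([q@X,q@Y])*1000).round(1)
print(d(bp('top',432.4,186.6,.027)),d(bp('top',437,200.75,.0276)))
print(d(bp('top',432.6,186.5,.027)))
for x in(-35,-40,-45): print(proj('top',S(-62.5+x,-70,27)),proj('side',S(-62.5+x,-70,27)))
```

```text
[-64.1 -70. ] [-104.1  -72.8]
[-64.  -70.6]
[435.35312933 198.58957119] [333.95413821 142.97432187]
[435.79941992 200.39373321] [335.48946966 142.89476298]
[436.24625199 202.20008419] [337.0237237  142.81525992]
```

Request:
{"name": "send_rows", "arguments": {
  "travel": [
    [-0.8,0,1.3],
    [-0.8,10,1.3],
    [-0.8,32,1.3],
    [-0.8,60,1.3],
    [-0.8,90,1.3],
    [-0.8,115,1.3],
    [-0.8,121,1.3],
    [-0.8,121,1.3],
    [-0.8,121,1.3]
  ],
  "dr": [
    [0,10,0],
    [0,20,0],
    [0,29.8,0],
    [0,29.8,0],
    [0,29.8,0],
    [0,29.8,0],
    [0,29.8,0],
    [0,29.8,0],
    [0,29.8,0]
  ],
  "grip": [-1,-1,-1,-1,-1,-1,-1,-1,-1]
}}

```text
time_s: 10.95
tool_pos: [0.5056, -0.1894, 0.0917]
eef_rot: [-1.569, -0.002, -1.367]
wrist_force: [-0.8, 0.2, -0.5]
width: 0.0856
```

```bash
python3 -c "
from h import *
st();plan(S(-116,0,91),-78.2)
for n,(x,y) in(('top',(360,120)),('side',(240,90))):
    a=env.snapshot(n)[y:y+120,x:x+160,::-1]; cv2.imwrite(f'pics/{n}5.png',cv2.resize(a,None,fx=5,fy=5,interpolation=cv2.INTER_CUBIC))
"
```

```text
t 10.95 station mm [-116.8   -2.6   91.7] rpy [-89.9  -0.1 -78.3] F [-0.8  0.4 -0.5] w 0.0856 j [-0.5   0.55  1.69 -0.    0.89  0.87]
travel [-2.6  0.7  0.8] dr [-0.1 -0.1  0.1]
```

View pics/side5.png

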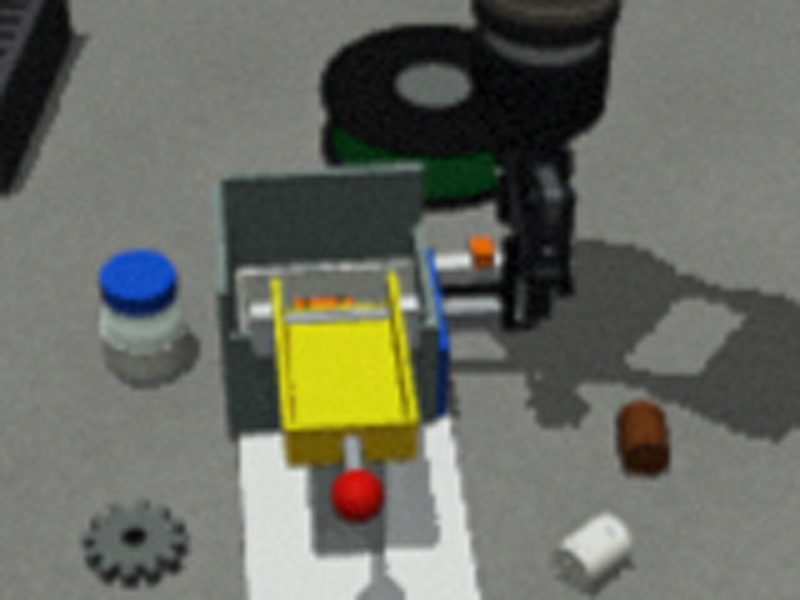

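View pics/top5.png

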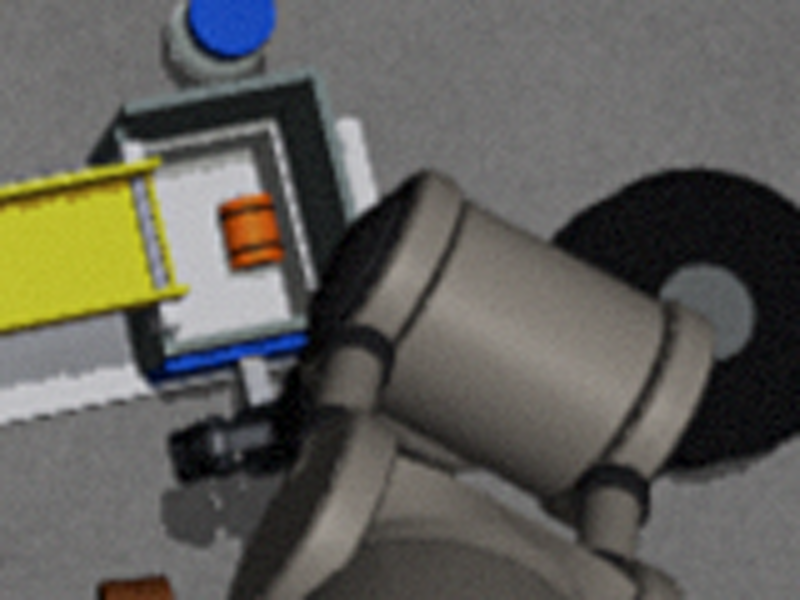

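Request:
{"name": "send_rows", "arguments": {
  "travel": [
    [-2.6,0.7,0.8],
    [-2.6,0.7,0.8],
    [-2.6,0.7,0.8],
    [-2.6,0.7,0.8],
    [-2.6,0.7,0.8],
    [-2.6,0.7,0.8],
    [-2.6,0.7,0.8],
    [-2.6,0.7,0.8]
  ],
  "dr": [
    [0,0,0],
    [0,0,0],
    [0,0,0],
    [0,0,0],
    [0,0,0],
    [0,0,0],
    [0,0,0],
    [0,0,0]
  ],
  "grip": [0,1,1,1,1,1,1,1],
  "grip_force": 60
}}

```text
time_s: 12.05
tool_pos: [0.5055, -0.1859, 0.0911]
eef_rot: [-1.569, -0.001, -1.367]
wrist_force: [-0.7, 5.1, 4.5]
width: 0.0135
```

```bash
python3 -c "
from h import *
st()"
```

```text
t 12.05 station mm [-116.2    0.9   91.1] rpy [-89.9  -0.1 -78.3] F [0.4 5.1 4.5] w 0.0135 j [-0.5   0.55  1.7   0.    0.89  0.87]
```

Request:
{"name": "send_rows", "arguments": {
  "travel": [
    [0.5,0,-6],
    [0.5,0,-13],
    [0.5,0,-20],
    [0.5,0,-27],
    [0.5,0,-33],
    [0.5,0,-38],
    [0.5,0,-38],
    [0.5,0,-38],
    [0.5,0,-38]
  ],
  "dr": [
    [0,0,0],
    [0,0,0],
    [0,0,0],
    [0,0,0],
    [0,0,0],
    [0,0,0],
    [0,0,0],
    [0,0,0],
    [0,0,0]
  ],
  "grip": [1,1,1,1,1,1,1,1,1]
}}

```text
time_s: 13.18
tool_pos: [0.4693, -0.1935, 0.0911]
eef_rot: [-1.567, -0.001, -1.367]
wrist_force: [4.8, 4.7, -0.8]
width: 0.0131
```

```bash
python3 -c "
from h import *
st()
for n,(x,y) in(('top',(360,120)),('side',(240,90))):
    im=env.snapshot(n); cv2.imwrite(f'pics/{n}6f.png',im[:,:,::-1])
    a=im[y:y+120,x:x+160,::-1]; cv2.imwrite(f'pics/{n}6.png',cv2.resize(a,None,fx=5,fy=5,interpolation=cv2.INTER_CUBIC))
    for o in('drawer_pointer','mark_tip','drawer_grip','drawer'):
        for d in env.pinpoint(o,n):
            q=np.array(d['location'])-O;print(n,o,(np.array([q@X,q@Y,q[2]])*1000).round(1),round(d['conf'],2))
a=cv2.imread('pics/side6f.png')[125:165,310:360];cv2.imwrite('pics/z6.png',cv2.resize(a,None,fx=15,fy=15,interpolation=cv2.INTER_NEAREST))
"
```

```text
t 13.18 station mm [-153.1    0.9   91.1] rpy [-89.8  -0.  -78.3] F [ 5.6  3.6 -0.8] w 0.0131 j [-0.54  0.51  1.78  0.    0.85  0.82]
top drawer_pointer [-97.3 -73.6  26.2] 0.97
top drawer_pointer [-0.5  2.   1.2] 0.45
top drawer_grip [-154.     3.1   88.3] 0.59
top drawer [-34.3   0.9  10.2] 0.68
side drawer_pointer [-102.   -68.9   25.7] 0.86
side drawer_grip [-154.6   -0.9   82.8] 0.63
side drawer [-34.1  -3.1  14.3] 0.69
```

View pics/z6.png

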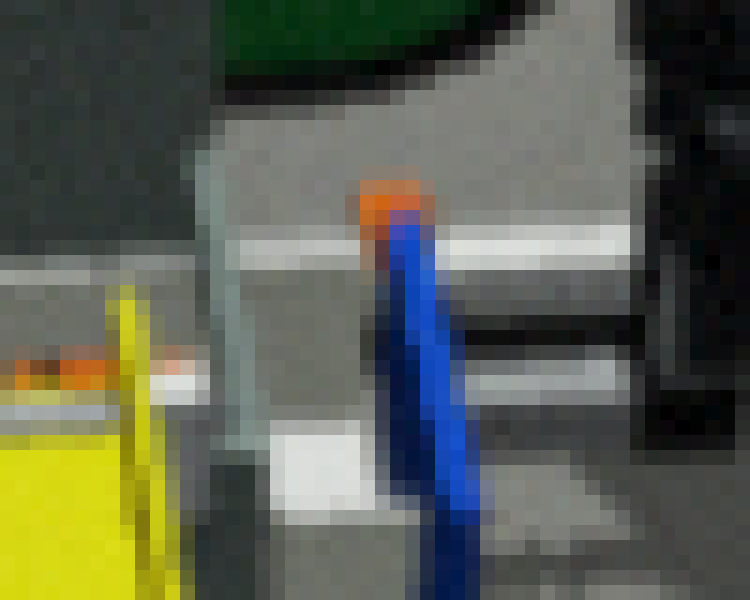

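View pics/top6.png

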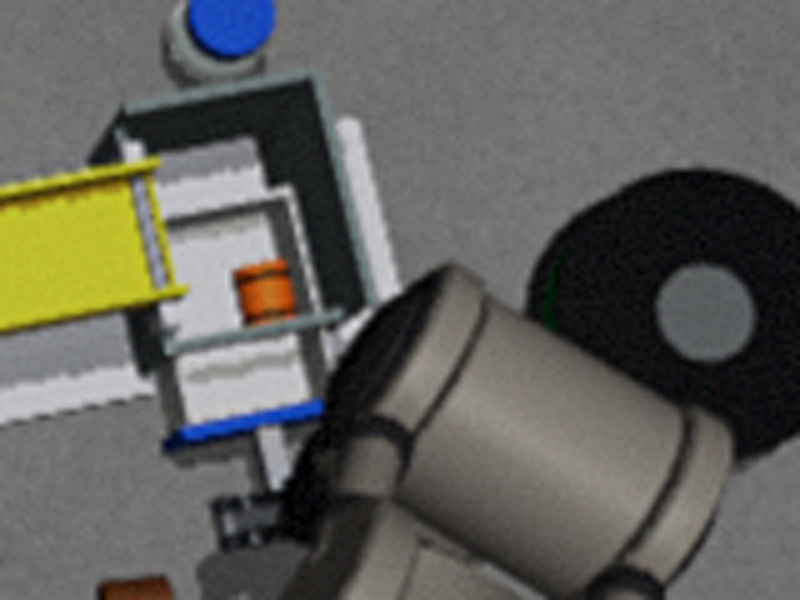

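View pics/side6.png

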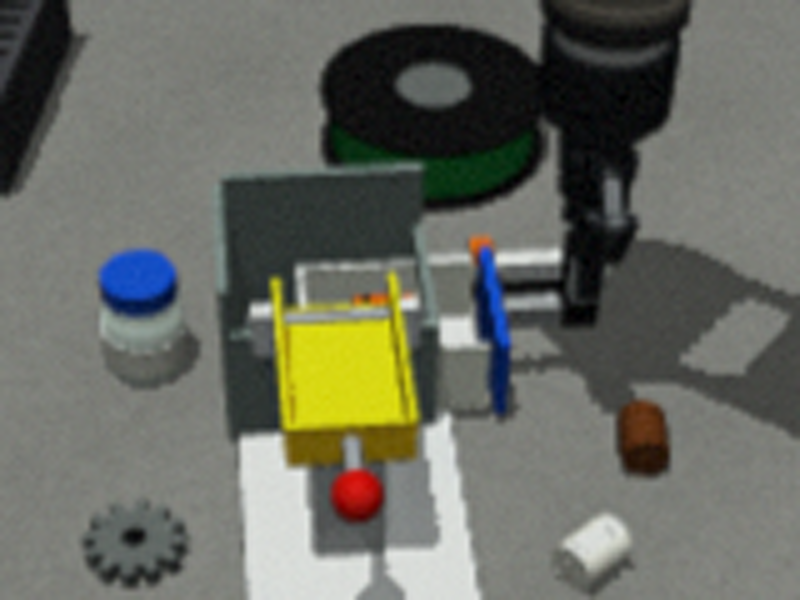

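Run:
```python
from h import *
for f in('top0','top6f'):
    im=cv2.imread(f'pics/{f}.png').astype(float);r=[]
    # sample along station x lines, intensity-weighted blue position
    for y in np.arange(-20,31,2.):
        xs=np.arange(-125,-40,.5);uv=np.array([proj('top',S(x,y,60)) for x in xs]).astype(np.float32)
        s=cv2.remap(im,uv[:,0].reshape(1,-1),uv[:,1].reshape(1,-1),cv2.INTER_LINEAR)[0]
        w=np.clip(s[:,0]-s[:,2]-40,0,None)
        if w.sum()>300: r.append((y,(xs*w).sum()/w.sum()))
    r=np.array(r);print(f,len(r),np.median(r[:,1]),r[:,1].round(1))
```

```text
Traceback (most recent call last):
  File "h.py", line 12, in proj
    c=env.camera_model(n);f=200/np.tan(np.radians(c['fov_y'])/2);P=c['pose']
ValueError: time passes only in moves, steps and waits
```

```bash
sed -i 's/^def bp/_C={n:env.camera_model(n) for n in ("top","side")}\ndef bp/; s/c=env.camera_model(n)/c=_C[n]/' h.py
python3 - <<'E'
from h import *
for f in('top0','top6f'):
    im=cv2.imread(f'pics/{f}.png').astype(float);r=[]
    for y in np.arange(-20,41,2.):
        xs=np.arange(-125,-40,.5);uv=np.array([proj('top',S(x,y,60)) for x in xs]).astype(np.float32)
        s=cv2.remap(im,uv[:,0].reshape(1,-1),uv[:,1].reshape(1,-1),cv2.INTER_LINEAR)[0]
        w=np.clip(s[:,0]-s[:,2]-40,0,None)
        if w.sum()>300: r.append((y,(xs*w).sum()/w.sum()))
    r=np.array(r);print(f,len(r),np.median(r[:,1]),r[:,1].round(1))
E
```

```text
top0 31 -63.585474918600745 [-63.6 -63.5 -63.4 -63.6 -63.6 -63.6 -63.7 -63.8 -63.7 -63.5 -63.3 -63.1
 -62.9 -62.9 -63.1 -63.2 -63.4 -63.6 -63.6 -63.6 -63.8 -64.  -63.9 -63.8
 -63.6 -63.6 -63.6 -63.6 -63.5 -63.4 -63.6]
top6f 31 -100.17757976700149 [-100.3 -100.4 -100.4 -100.2 -100.2 -100.2 -100.2 -100.2 -100.1 -100.
  -99.8  -99.8  -99.7  -99.7  -99.9 -100.2 -100.2 -100.1 -100.2 -100.1
 -100.2 -100.3 -100.5 -100.3 -100.2 -100.1 -100.1 -100.3 -100.4 -100.4
 -100.3]
```

Run:
```python
from h import *
fr=[('top0',cv2.imread('pics/top0.png').astype(np.float32),0,0,1)]
for k in(1,2,3): fr.append((f'top{k}',cv2.imread(f'pics/top{k}.png').astype(np.float32),300,120,5))
for f,im,ox,oy,k in fr:
    out=[]
    for ys,lo,hi,z in((range(-72,-65,1),-80,-50,27),(range(-77,-71,1),-125,-85,28),(range(-92,-79,1),-125,-85,32)):
        r=[]
        for y in ys:
            xs=np.arange(lo,hi,.5);uv=np.array([proj('top',S(x,y,z)) for x in xs]).astype(np.float32)
            uv=(uv-[ox,oy]+.5)*k-.5;uv=uv.astype(np.float32)
            s=cv2.remap(im,uv[:,0].reshape(1,-1),uv[:,1].reshape(1,-1),cv2.INTER_LINEAR)[0]
            w=np.clip(s[:,2]-s[:,0]-12,0,None)
            if w.sum()>150: r.append((xs*w).sum()/w.sum())
        out.append(np.round(r,1))
    print(f,*out)
```

```text
top0 [-63.8 -63.9 -63.7 -63.7 -63.9 -64.1] [-104.8 -104.9 -104.9 -104.9 -104.8 -104.9] [-105.2 -105.2 -105.3 -105.2 -105.2 -105.  -104.9 -104.9 -104.9 -104.9
 -104.9 -105.  -105. ]
top1 [-63.7 -63.7 -63.7 -63.7 -63.9 -64.2] [-104.8 -104.8 -104.8 -104.8 -104.8 -104.8] [-105.2 -105.3 -105.3 -105.3 -105.2 -105.1 -105.  -104.9 -104.9 -104.9
 -105.  -105.  -105.1]
top2 [-63.8 -63.8 -63.7 -63.6 -63.8 -64.1] [-104.8 -104.8 -104.9 -104.8 -104.8 -104.8] [-105.2 -105.3 -105.3 -105.3 -105.2 -105.  -105.  -104.9 -104.9 -104.9
 -105.  -105.1 -105.2]
top3 [-63.8 -63.8 -63.7 -63.7 -63.8 -64.1] [-104.8 -104.8 -104.9 -104.8 -104.8 -104.8] [-105.2 -105.3 -105.3 -105.3 -105.2 -105.  -104.9 -104.9 -104.8 -104.9
 -105.  -105.1 -105.2]
```

Request:
{"name": "send_rows", "arguments": {
  "travel": [
    [0,0,-2],
    [0,0,-4],
    [0,0,-5.5],
    [0,0,-5.5],
    [0,0,-5.5],
    [0,0,-5.5]
  ],
  "dr": [
    [0,0,0],
    [0,0,0],
    [0,0,0],
    [0,0,0],
    [0,0,0],
    [0,0,0]
  ],
  "grip": [1,1,1,1,1,1]
}}

```text
time_s: 14.42
tool_pos: [0.465, -0.1943, 0.0911]
eef_rot: [-1.565, -0.001, -1.367]
wrist_force: [5.2, 3.0, -1.9]
width: 0.0132
```

```bash
cat > chk.py <<'E'
from h import *
import sys
st()
im=env.snapshot('top')[:,:,::-1];cv2.imwrite(f'pics/top{sys.argv[1]}f.png',im);sd=env.snapshot('side')[:,:,::-1];cv2.imwrite(f'pics/side{sys.argv[1]}f.png',sd)
im=im.astype(np.float32);r=[]
for y in np.arange(-20,41,2.):
    xs=np.arange(-135,-40,.5);uv=np.array([proj('top',S(x,y,60)) for x in xs]).astype(np.float32)
    s=cv2.remap(im,uv[:,0].reshape(1,-1),uv[:,1].reshape(1,-1),cv2.INTER_LINEAR)[0]
    w=np.clip(s[:,0]-s[:,2]-40,0,None)
    if w.sum()>300: r.append((xs*w).sum()/w.sum())
print('disp',-63.585-np.median(r))
st()
for n in('top','side'):
    for d in env.pinpoint('drawer_pointer',n)+env.pinpoint('drawer_pointer',n):
            q=np.array(d['location'])-O;print(n,(np.array([q@X,q@Y,q[2]])*1000).round(1),round(d['conf'],2))
    c=(im if n=='top' else sd)
    x,y=(340,110) if n=='top' else (240,90)
    cv2.imwrite(f'pics/{n}{sys.argv[1]}.png',cv2.resize(c[y:y+120,x:x+160],None,fx=5,fy=5,interpolation=cv2.INTER_CUBIC))
E
python3 chk.py 7
```

```text
t 14.43 station mm [-157.6    0.9   91.1] rpy [-89.7  -0.1 -78.3] F [ 5.7  1.8 -1.9] w 0.0132 j [-0.55  0.5   1.8   0.    0.84  0.81]
disp 40.84563692158046
t 14.53 station mm [-157.5    0.9   91.1] rpy [-89.7  -0.1 -78.3] F [ 6.2  3.1 -1.2] w 0.0129 j [-0.55  0.5   1.8   0.    0.84  0.81]
top [-105.9  -74.2   32. ] 0.59
top [-105.9  -74.2   32. ] 0.59
side [-105.2  -70.3   25.9] 0.87
side [ -4.1 200.2 102.1] 0.75
side [-105.2  -70.3   25.9] 0.87
side [ -4.1 200.2 102.1] 0.75[ WARN:0@6.008] global loadsave.cpp:1063 imwrite_ Unsupported depth image for selected encoder is fallbacked to CV_8U.
```

View pics/top7.png

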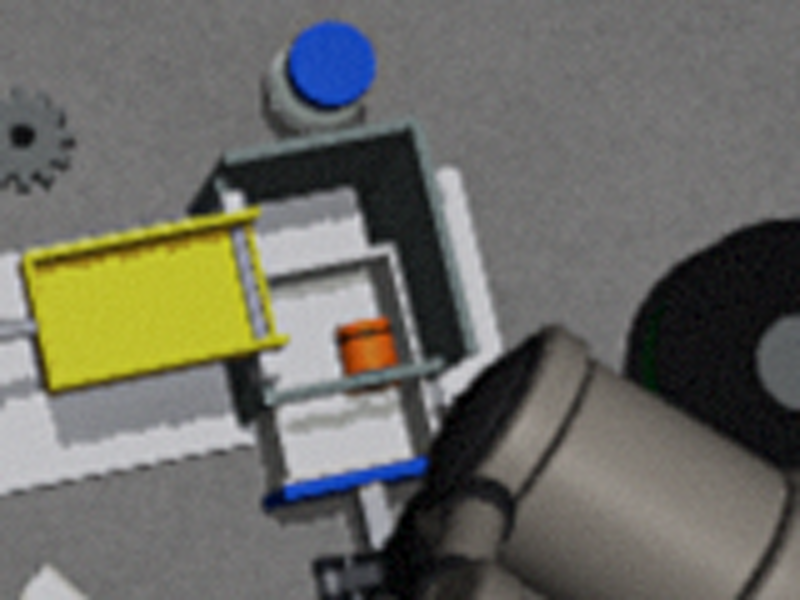

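View pics/side7.png

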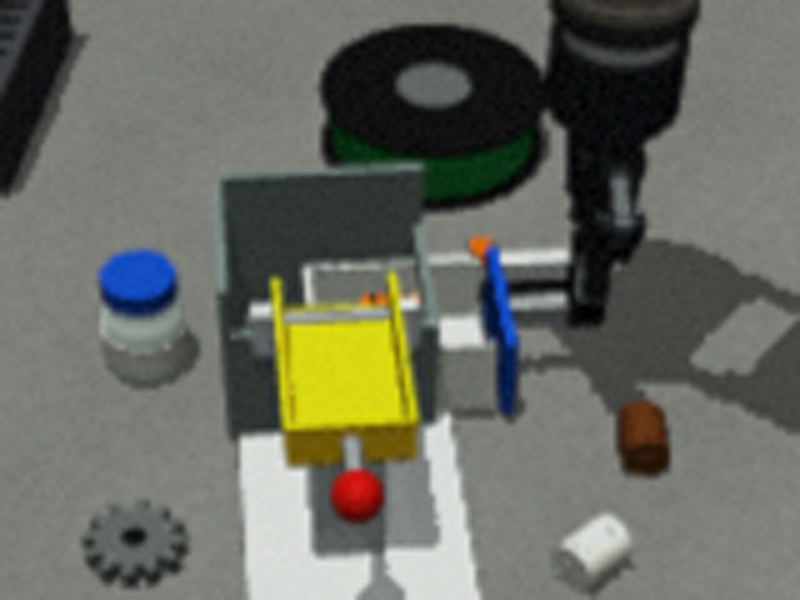

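```bash
python3 -c "
from h import *
st();print(env.hand_in())"
```

```text
t 14.72 station mm [-157.5    0.9   91.1] rpy [-89.7  -0.1 -78.3] F [ 6.8  2.2 -1.6] w 0.0131 j [-0.55  0.5   1.8   0.    0.84  0.81]
the job is handed in; nothing more can be done
None
```

The roller is in the drawer, the tray is level again, and the gripper is still holding the drawer out at the orange clip. I handed the job in at 14.7 s.

- **Tipping:** I pinched the red ball and tipped the tray to about 40.5° (ball seen at side pixel (309,147)). I held it there for about 1.9 s, and the roller dropped into the drawer. The tray was then lowered level and let go.
- **Drawer:** I gripped the black block with 60 N and pulled. The blue front moved 40.8 mm in the top picture. The target was about 41.0 mm, the gap between pointer and clip measured before the pull. The hand moved 41.3 mm, so there was little or no slip.
- **Last checks:** The network put the pointer at station x -105.9 mm (top) and -105.2 mm (side). The clip measured -104.8 mm.
- **What disagreed or could not be seen:** The arm and the drawer front hid the pointer from both cameras at the end, so its position is inferred from those measurements. The first network estimates suggested a gap of about 44 mm. I went with the pixel measurement, which was consistent over four pictures.
- **Other things:** In the last pictures the clip, the look-alike rollers and the other nearby things looked unmoved. I did not check the bottle, bin, scraper and cutters again at the end, but the arm did not go near them.

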